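Sort spare parts into their stock trays

ROBOT

A 7-joint arm with a two-finger parallel gripper is mounted at the origin on the work surface. World frame = base frame: x ahead of the robot, y to its left, z up, the work surface at z = 0. Lengths are in m, angles in rad, forces in N, time in s.
With the tool pointing down it reaches from about 0.375 to 0.925 m from the base axis. Payload 3.1 kg.
Tool frame: the origin (TCP) lies between the finger pads, 19 mm behind the fingertips; this is the grasp point; z points along the fingers, y is the line along which they close (so a half turn about z gives the same grasp; the last joint's range is limited). The gripper opens to 85 mm and grips with 20 to 120 N. Pads are 22 mm wide; open, the fingers measure 114 mm over their backs; the gripper's body (76 mm by 85 mm) begins 54 mm behind the grasp point. The pads swing forward as they close: fully open they stand 13 mm farther back than shut.
Start: joints at [1.169, 0.383, 0.044, 1.598, -0.018, 1.161, -0.05], TCP at [0.194, -0.62, 0.25] pointing down, gripper open.
Joint ranges: [-2.61, 2.61], [-0.41, 2.15], [-1.48, 1.57], [0, 2.5], [-1.57, 4.71], [0.05, 1.97], [-2.85, 2.85]. Speed limits (rad/s): [2.79, 2.79, 3.14, 3.14, 3.14, 3.14, 3.14].

INTERFACE

Orientations are given as a unit quaternion [x, y, z, w].
In Python, from bench import move_ptp, movel, move_j, move_gripper, pause, inverse_kinematics, read_camera, camera_params, MotionError, sign_off, look_for, tip_of, read_time_s, read_qpos, read_joint_vel, read_effort, read_eef_pos, read_tcp_rot, read_ft_force, read_ft_torque, read_finger_gap, read_grasp_force gives the robot as it stands. Calls block until the motion is done:
- move_ptp(position, orientation): joint-space move of the TCP to a pose.
- movel(position, orientation=None, speed=0.15): straight line of the TCP; orientation=None keeps the orientation; speed is the mean speed in m/s.
- move_j(angles): joint-space move.
- move_gripper(opening, effort=None): finger opening in m; effort is the grip in N (None keeps the last); returns when the fingers have stopped.
- pause(seconds).
- inverse_kinematics(position, orientation): joint angles nearest the present ones, or None.
- read_camera(name): name is "scene" or "top" or "wrist"; returns the picture (384x512x3 uint8, red, green, blue); there is no depth.
- camera_params(name): a dict with "K" (3x3 intrinsics, pixels), "camera_from_world" (4x4, takes a point from world to camera coordinates). Camera axes: x right, y down, z forward; pixel columns grow to the right and rows downward; lengths in m; the calibration is good to about 2 mm. A picture is of the moment at which its call begins: read the wrist's pose just before it. camera_params takes no time and is no camera call; for the wrist camera it gives the pose at the moment of the call.
A pose or a line that the arm cannot do raises MotionError and nothing moves.
- sign_off(): hands the job in; it is judged then, once.
Trained networks look in the newest picture that a camera, given by its name, has taken for a name from the list of things; names that differ only in an ending like _2 or _b are one class to them, and where a whole thing is asked for, a point or a joint stands for the part that bears it (a point fixed in the world has none). Each returns a list of dicts, best first, with "confidence" (0 to 1); they miss things now and then, are a little off and sometimes report something else, mostly with a low value. They report only what shows in the picture. A call takes as long as a camera call. They do not tell look-alikes from the thing itself.
- look_for(camera, name): "at" ([column, row] in pixels, amid what is visible of it).
- tip_of(camera, name): "at" ([column, row] in pixels: a listed point, or the origin of a listed thing).
Readings, each from a call of its own:
- read_time_s(): time.
- read_qpos(): joint angles.
- read_joint_vel(): joint speeds.
- read_effort(): joint torques, N m.
- read_eef_pos(): TCP position.
- read_tcp_rot(): TCP orientation.
- read_ft_force(): force on the tool from outside, world axes, zero at the start.
- read_ft_torque(): the same for the moment, N m.
- read_finger_gap(): finger opening in m.
- read_grasp_force(): force on a finger pad.
Only numpy, scipy, OpenCV 4.12 (cv2) and the standard library are available. Lean on these libraries where they do the work, as an engineer would, in place of code of your own. Each camera call takes 0.05 s, during which the arm holds its last target. There are 200 camera calls.

TASK

Put the four loose spares on the table (a large spot lamp, a small spot lamp, a padlock and a block battery) away, each into the compartment of the stock tray whose glued-on sample is the same part. They must end on the tray floor, the lamps on their faces with the pins up, the battery upright and the padlock flat; the lamps are glass, so set them down gently and never drop them. Leave the cup and the roll of tape standing where they are.

Things in the scene. Friction and masses are not known exactly. Their poses are not given: they have to be found in the camera images.
- large_lamp: Loose large spot lamp, white with an aluminium rim, standing on its round face, contact pins up. Face 50 mm across and 10 mm high, then a cone that narrows to a plain cylindrical neck 28 mm across between 26 and 56 mm height; two thin pins on top reach 62 mm. Glass, about 60 g. Origin: centre of the underside, z up along the neck.
- small_lamp: Loose small spot lamp, same look as the large one but smaller: face 35 mm across and 8 mm high, neck 20 mm across between 18 and 42 mm height, pins to 47 mm. Glass, about 35 g. Origin: centre of the underside, z up along the neck.
- padlock: Loose brass padlock lying flat. Body 30 mm (x) by 36 mm (y) by 16 mm thick (z); its steel shackle, 7 mm thick bar, sticks out to 35 mm from the origin along +x. About 120 g. Origin: under the centre of the brass body, at the underside; z up.
- battery: Loose block battery standing upright, black with a steel top: 26 mm (x) by 17 mm (y) by 46 mm high (z), two snap terminals on top reach 49 mm. About 46 g. Origin: centre of the underside; z up.
- tray_large_lamp: Open cardboard tray, fixed. Compartment 92 x 92 mm inside, walls 3 mm thick, rim 25 mm above the table, floor 3 mm thick. Origin: compartment centre at table height; x points away from the robot to its ledge, z up. On the ledge (62 mm deep, 3 mm thick, beyond the +x wall), 79 mm from the origin, its glued-on sample: a large spot lamp (50 mm face, top 65 mm above the table).
- tray_small_lamp: Open cardboard tray, fixed. Compartment 92 x 92 mm inside, walls 3 mm thick, rim 25 mm above the table, floor 3 mm thick. Origin: compartment centre at table height; x points away from the robot to its ledge, z up. On the ledge (62 mm deep, 3 mm thick, beyond the +x wall), 79 mm from the origin, its glued-on sample: a small spot lamp (35 mm face, top 50 mm above the table).
- tray_padlock: Open cardboard tray, fixed. Compartment 92 x 92 mm inside, walls 3 mm thick, rim 25 mm above the table, floor 3 mm thick. Origin: compartment centre at table height; x points away from the robot to its ledge, z up. On the ledge (62 mm deep, 3 mm thick, beyond the +x wall), 79 mm from the origin, its glued-on sample: a brass padlock lying flat.
- tray_battery: Open cardboard tray, fixed. Compartment 92 x 92 mm inside, walls 3 mm thick, rim 25 mm above the table, floor 3 mm thick. Origin: compartment centre at table height; x points away from the robot to its ledge, z up. On the ledge (62 mm deep, 3 mm thick, beyond the +x wall), 79 mm from the origin, its glued-on sample: a block battery standing upright (top 52 mm above the table).
- cup: White ceramic cup without handle, 68 mm across the rim, 75 mm high, loose among the spares; not part of the job. Origin: centre of the underside.
- tape: Roll of paper tape lying flat, 80 mm outside, 56 mm hole, 22 mm high, loose among the spares; not part of the job. Origin: centre of the underside.
Mind the look-alikes: they are no part of the job. Several things have the shape of the battery; the one meant has the colours described above.

How it is judged:
By the outcome, as a careful person would: the job done as asked, in the order asked, and still so for the second after the job is handed in, with the robot touching nothing.
It also fails if it takes over 118 s, if anything falls off the work surface, if the arm or the gripper's body presses on something with over 40 N, if the wrist force passes 120 N, or if a joint passes its speed limit or range.

## Working session

There is one attempt and no reset: what is moved stays moved. The work goes in short steps, each a Python script; the robot and the scene stay as the last script left them, time stands still between calls to the robot, and variables do not carry over. Pictures are saved under pics/ and viewed, at most 14 in all, crops included, and the job is handed in when it is done.

```bash
mkdir -p pics; ls; cat > h.py <<'E'
from bench import *
import numpy as np, cv2
def ray(cam,px,z,P=None):
    P=P or camera_params(cam);K=np.array(P["K"]);T=np.array(P["camera_from_world"])
    R,t=T[:3,:3],T[:3,3]; c=-R.T@t
    d=R.T@np.linalg.inv(K)@np.array([px[0],px[1],1.]); return c+d*(z-c[2])/d[2]
def proj(cam,p,P=None):
    P=P or camera_params(cam);T=np.array(P["camera_from_world"]);q=np.array(P["K"])@(T[:3,:3]@np.array(p)+T[:3,3]);return q[:2]/q[2]
def save(im,n): cv2.imwrite("pics/"+n,cv2.cvtColor(im,cv2.COLOR_RGB2BGR))
E
python3 - <<'E'
from h import *
for c in("top","scene"):
    im=read_camera(c); save(cv2.resize(im,(800,600),interpolation=cv2.INTER_CUBIC),c+"0.png")
    P=camera_params(c);T=np.array(P["camera_from_world"]);print(c,np.round(-T[:3,:3].T@T[:3,3],3))
    for n in "large_lamp small_lamp padlock battery tray_large_lamp tray_small_lamp tray_padlock tray_battery cup tape".split():
        print(n,[(np.round(d["at"]).astype(int).tolist(),round(d["confidence"],2),np.round(ray(c,d["at"],0)[:2],3).tolist()) for d in tip_of(c,n)[:4]])
print(read_time_s(),read_tcp_rot())
E
```

```text
pics
top [0.325 0.022 0.951]
large_lamp [([380, 210], 0.63, [0.464, -0.31])]
small_lamp [([178, 225], 0.69, [0.47, 0.18])]
padlock [([277, 223], 0.83, [0.454, -0.059])]
battery [([327, 221], 0.66, [0.448, -0.18]), ([351, 238], 0.56, [0.401, -0.23]), ([327, 255], 0.41, [0.368, -0.17])]
tray_large_lamp [([213, 164], 0.86, [0.613, 0.084])]
tray_small_lamp [([286, 153], 0.63, [0.627, -0.1])]
tray_padlock []
tray_battery [([140, 168], 0.66, [0.62, 0.265])]
cup [([233, 215], 0.67, [0.482, 0.044])]
tape [([128, 224], 0.75, [0.481, 0.3])]
scene [0.905 0.139 0.766]
large_lamp [([125, 150], 0.76, [0.471, -0.301])]
small_lamp [([340, 204], 0.5, [0.471, 0.191])]
padlock [([231, 167], 0.87, [0.447, -0.057])]
battery [([196, 132], 0.76, [0.378, -0.164]), ([168, 137], 0.65, [0.41, -0.222]), ([181, 159], 0.52, [0.457, -0.17])]
tray_large_lamp [([269, 251], 0.56, [0.615, 0.076]), ([363, 280], 0.5, [0.622, 0.264]), ([187, 233], 0.22, [0.623, -0.093])]
tray_small_lamp [([187, 235], 0.92, [0.627, -0.092]), ([272, 250], 0.36, [0.61, 0.081])]
tray_padlock [([109, 216], 0.61, [0.632, -0.26])]
tray_battery [([362, 278], 0.75, [0.618, 0.261]), ([229, 164], 0.19, [0.442, -0.063])]
cup [([275, 191], 0.68, [0.48, 0.053])]
tape [([391, 220], 0.89, [0.481, 0.299])]
1.1 [9.88479403e-01 1.51355444e-01 1.63580850e-05 1.16180924e-05]
```

View pics/top0.png

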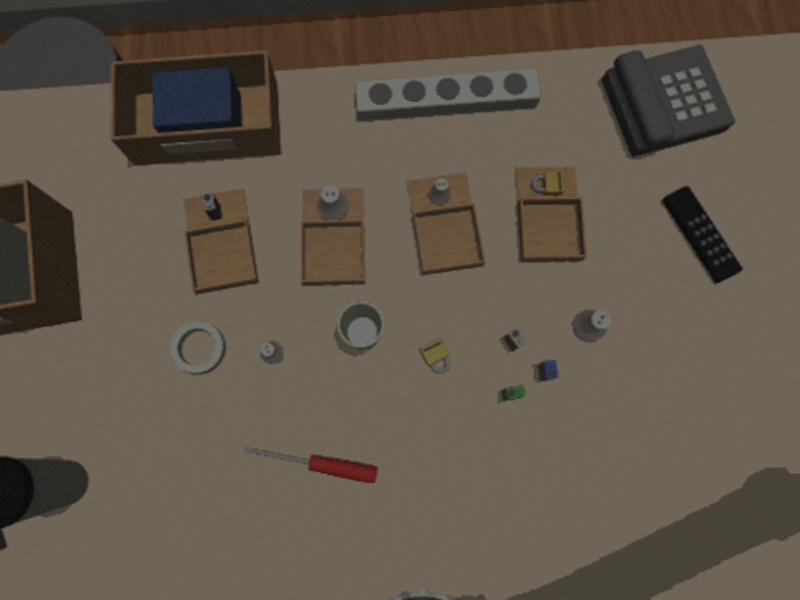

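View pics/scene0.png

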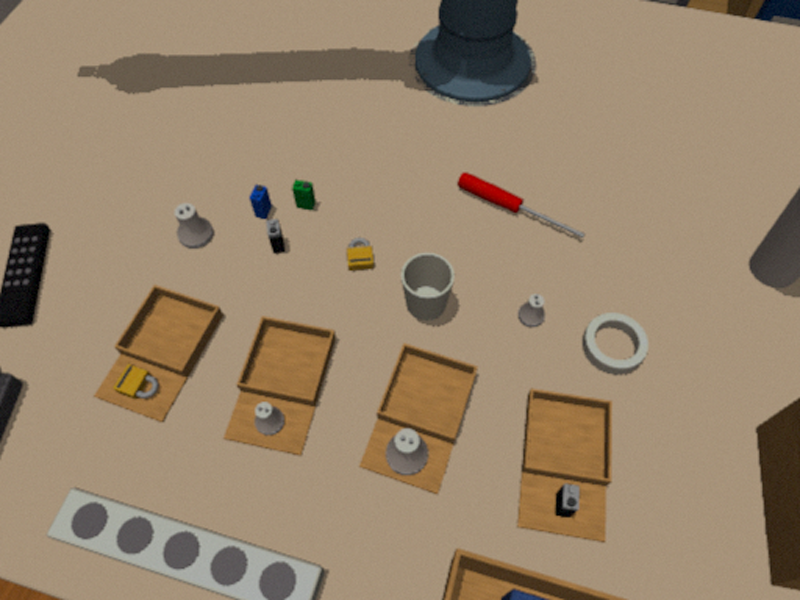

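Trays left to right in the top view: battery, large lamp, small lamp, padlock. The black battery with the steel top is at about (514,338), with the blue and green look-alikes at (548,370) and (514,393). Next I'll look from close by with the wrist camera.

```bash
python3 - <<'E'
from h import *
Q=[1,0,0,0]
for k,(x,y) in enumerate([(0.42,-0.21),(0.42,0.0),(0.42,.17)]):
    move_ptp([x,y,0.28],Q)
    im=read_camera("wrist");P=camera_params("wrist"); save(im,f"w{k}.png")
    T=np.array(P["camera_from_world"]);print(k,np.round(-T[:3,:3].T@T[:3,3],3),np.round(T[2,:3],2),np.round(read_qpos(),2))
    np.save(f"T{k}.npy",T); np.save("K.npy",P["K"])
    for n in "large_lamp small_lamp padlock battery tray_large_lamp tray_small_lamp tray_padlock tray_battery cup tape".split():
        r=[(np.round(d["at"]).astype(int).tolist(),round(d["confidence"],2),np.round(ray("wrist",d["at"],0,P)[:2],4).tolist()) for d in tip_of("wrist",n)[:4]]
        if r: print(n,r)
print(read_time_s())
a=[cv2.imread(f"pics/w{k}.png") for k in range(2)]
cv2.imwrite("pics/w01.png",cv2.resize(np.vstack(a),(800,1200))[:0+1200:2,::1] if 0 else cv2.resize(np.hstack(a),(800,300)))
E
```

```text
0 [ 0.487 -0.211  0.404] [-0.27  0.   -0.96] [ 0.62  0.02 -0.24  1.97  0.01  1.15 -1.2 ]
large_lamp [([331, 116], 0.79, [0.4666, -0.302])]
padlock [([125, 131], 0.68, [0.4496, -0.0599])]
battery [([218, 189], 0.98, [0.3791, -0.1678]), ([261, 168], 0.77, [0.4053, -0.2209]), ([227, 126], 0.58, [0.4553, -0.1809])]
tray_battery [([26, 92], 0.74, [0.4935, 0.0486]), ([122, 132], 0.31, [0.4489, -0.0561])]
cup [([25, 95], 0.87, [0.4909, 0.0498])]
1 [ 0.488 -0.002  0.404] [-0.27  0.   -0.96] [ 0.4  -0.08 -0.47  2.06 -0.04  1.15 -1.62]
small_lamp [([88, 116], 0.75, [0.4682, 0.1906])]
padlock [([302, 131], 0.65, [0.4493, -0.0601])]
battery [([389, 192], 0.9, [0.3744, -0.1699]), ([434, 169], 0.7, [0.4037, -0.2215])]
tray_small_lamp [([88, 114], 0.71, [0.4702, 0.1901])]
cup [([211, 97], 0.89, [0.489, 0.0458])]
2 [0.488 0.169 0.404] [-0.27 -0.   -0.96] [ 0.23  0.01 -0.7   1.99  0.01  1.15 -2.04]
small_lamp [([238, 116], 0.88, [0.4667, 0.1856])]
padlock [([445, 133], 0.87, [0.4466, -0.0581])]
battery [([238, 113], 0.58, [0.4704, 0.1864])]
tray_battery [([446, 131], 0.63, [0.449, -0.058])]
cup [([362, 94], 0.76, [0.4917, 0.0443])]
6.0333
```

```bash
python3 - <<'E'
import cv2,numpy as np
a=cv2.imread("pics/w0.png")
l=cv2.resize(a[60:210,190:390],(800,600),interpolation=cv2.INTER_CUBIC);cv2.imwrite("pics/c0.png",l)
b=cv2.imread("pics/w1.png")[90:170,265:365];c=cv2.imread("pics/w2.png")[70:150,188:288]
cv2.imwrite("pics/c1.png",cv2.resize(np.hstack([b,c]),(800,320),interpolation=cv2.INTER_CUBIC))
E
```

```text
(no output)
```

View pics/c0.png

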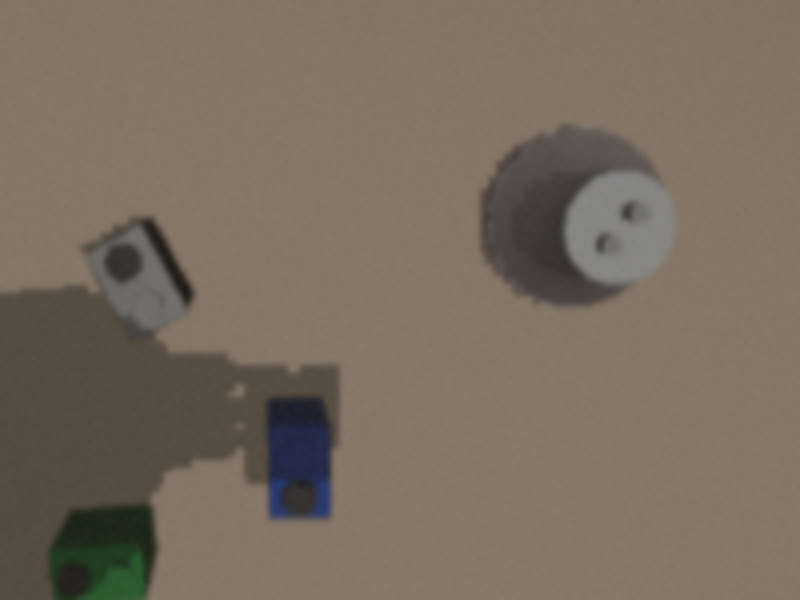

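View pics/c1.png

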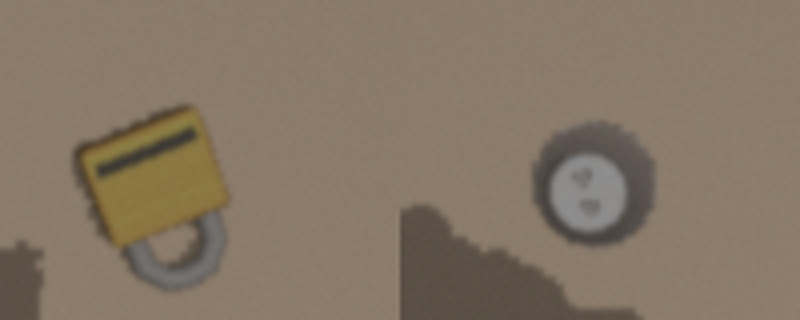

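The wrist view shows the black battery with the steel top at crop (137,275), turned. The large lamp's neck top is at (620,227). The padlock body is centred at (155,176) with its shackle pointing toward the robot, and the small lamp's neck top is at (588,193).

```bash
python3 - <<'E'
from h import *
K=np.load("K.npy")
def g(k,off,pts,z): 
    P={"K":K,"camera_from_world":np.load(f"T{k}.npy")}
    r=np.array([ray("",(off[0]+(u+.5)/4-.5,off[1]+(v+.5)/4-.5),z,P)[:2] for u,v in pts]);return r
q=g(0,(190,60),[(84,249),(143,221),(190,299),(140,332)],.046);print("bat",q.round(4).tolist(),q.mean(0),[np.linalg.norm(q[i]-q[i-1]).round(4) for i in range(4)],cv2.minAreaRect(q.astype(np.float32)*1000))
d=q[2]-q[1]+q[3]-q[0];print("long dir",np.degrees(np.arctan2(d[1],d[0])))
print("LL",g(0,(190,60),[(620,227)],.056),g(0,(190,60),[(575,216)],.006))
q=g(1,(265,90),[(80,150),(190,107),(228,200),(120,247)],.016);print("pad",q.round(4).tolist(),q.mean(0),[np.linalg.norm(q[i]-q[i-1]).round(4) for i in range(4)])
d=q[2]-q[1]+q[3]-q[0];print("shackle dir",np.degrees(np.arctan2(d[1],d[0])))
print("SL",g(2,(188,70),[(188,193)],.042),g(2,(188,70),[(194,184)],.004))
# trays: refine from top image by floor outline viewed in the 800x600 picture (scale 1.5625), rim z=.025
P=camera_params("top")
for n,c in dict(bat=[(187,235),(247,220),(257,279),(195,291)],LL=[(302,223),(364,223),(364,284),(302,284)],SL=[(414,217),(473,206),(483,263),(422,272)],pad=[(519,202),(581,200),(585,258),(520,260)]).items():
    q=np.array([ray("top",((u+.5)/1.5625-.5,(v+.5)/1.5625*384*1.5625/600-.5),.025,P)[:2] for u,v in c]);d=q[1]-q[0]+q[2]-q[3]
    print(n,q.mean(0).round(4),np.degrees(np.arctan2(d[0],-d[1])).round(1),[np.linalg.norm(q[i]-q[i-1]).round(3) for i in range(4)])
E
```

```text
bat [[0.4631, -0.1671], [0.4701, -0.1826], [0.4502, -0.1944], [0.4416, -0.1811]] [ 0.45624106 -0.18128333] [np.float64(0.0256), np.float64(0.017), np.float64(0.0232), np.float64(0.0158)] ((456.8684387207031, -181.12124633789062), (25.61180877685547, 16.79674530029297), 32.81520462036133)
long dir -148.14224413325405
LL [[ 0.46878544 -0.302883  ]] [[ 0.46925133 -0.30292488]]
pad [[0.4555, -0.0375], [0.4673, -0.068], [0.4413, -0.0799], [0.428, -0.0495]] [ 0.44804317 -0.05869699] [np.float64(0.03), np.float64(0.0327), np.float64(0.0285), np.float64(0.0331)]
shackle dir -155.84036690401481
SL [[0.46729989 0.18781095]] [[0.46767575 0.18806735]]
bat [0.6214 0.2552] 8.3 [np.float64(0.091), np.float64(0.096), np.float64(0.097), np.float64(0.096)]
LL [0.6114 0.0831] -4.8 [np.float64(0.098), np.float64(0.097), np.float64(0.098), np.float64(0.095)]
SL [ 0.6189 -0.0968] 5.0 [np.float64(0.09), np.float64(0.095), np.float64(0.094), np.float64(0.095)]
pad [ 0.6208 -0.2591] -2.9 [np.float64(0.095), np.float64(0.098), np.float64(0.095), np.float64(0.101)]
```

```bash
cat >> h.py <<'E'
def quat(a): a=np.radians(a); return [np.cos(a/2),np.sin(a/2),0,0]
def best(p,a,span=(0,180,-180)):
    q0=np.array(read_qpos());c=[]
    for s in span:
        j=inverse_kinematics(p,quat(a+s))
        if j is not None and abs(j[6])<2.8: c.append((np.abs(np.array(j)-q0).max(),a+s))
    return min(c)[1]
def pick(x,y,a,z,open_,effort,width):
    a=best([x,y,.2],a); move_gripper(open_); move_ptp([x,y,.2],quat(a)); movel([x,y,z+.03],speed=.25)
    f0=np.array(read_ft_force()); movel([x,y,z],speed=.06); f1=np.array(read_ft_force())
    move_gripper(0.0,effort); gap=read_finger_gap(); print("down force",(f1-f0).round(1),"gap",round(gap,4),"grip",read_grasp_force())
    if abs(gap-width)>.006: print("BAD GRASP"); raise SystemExit
    movel([x,y,.2],speed=.2); print("lifted gap",round(read_finger_gap(),4),"t",read_time_s())
def place(x,y,a,z,rel):
    a=best([x,y,.2],a); move_ptp([x,y,.2],quat(a)); zt=z+.003
    movel([x,y,zt+.02],speed=.2); movel([x,y,zt+.005],speed=.04); pause(.2); f0=read_ft_force()[2]
    h=zt+.005
    while h>zt-.003:
        h-=.0007; movel([x,y,h],speed=.015); f=read_ft_force()[2]-f0
        if f>1.5: break
    print("contact",round(f,2),"dz",round(h-zt,4)); move_gripper(rel); movel([x,y,.2],speed=.15); print("t",read_time_s())
E
python3 - <<'E'
from h import *
pick(.4688,-.3028,0,.046,.06,25,.028)
im=read_camera("wrist");save(im,"g1.png")
place(.612,.082,-4,.046,.05)
save(cv2.resize(read_camera("wrist"),(512,384)),"p1.png")
E
```

```text
down force [ 0.4  0.5 -0.5] gap 0.027 grip 24.642014801502228
lifted gap 0.0273 t 10.7667
contact 4.24 dz 0.0001
t 17.125
```

View pics/p1.png

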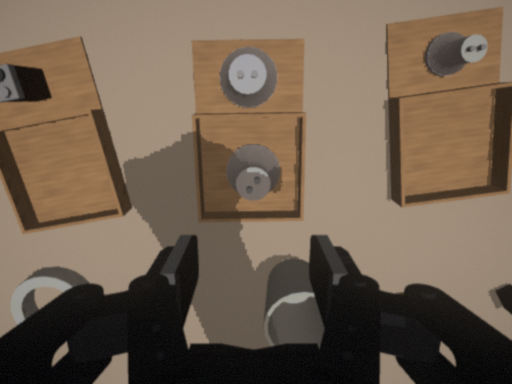

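The large lamp stands upright in the middle of its compartment at about (252,170), below its sample, and the cup is undisturbed. Small lamp next, then the padlock.

```bash
python3 - <<'E'
from h import *
pick(.4675,.1879,0,.036,.05,25,.020)
place(.622,-.095,4,.036,.045)
save(read_camera("wrist"),"p2.png")
s=np.radians(-156)
pick(.448+.003*np.cos(s),-.059+.003*np.sin(s),-156,.021,.06,40,.036)
place(.624,-.259,-3,.021,.046)
save(read_camera("wrist"),"p3.png")
a=[cv2.imread(f"pics/p{k}.png") for k in (2,3)]
cv2.imwrite("pics/p23.png",cv2.resize(np.hstack(a),(800,300)))
E
```

```text
down force [ 1.1  0.4 -1.8] gap 0.0193 grip 23.95523090628558
lifted gap 0.0193 t 20.8167
contact 1.86 dz 0.0001
t 26.9667
down force [-0.4  0.3 -0.3] gap 0.0347 grip 40.88093340396881
lifted gap 0.0347 t 30.85
contact 3.36 dz 0.0001
t 36.8917
```

View pics/p23.png

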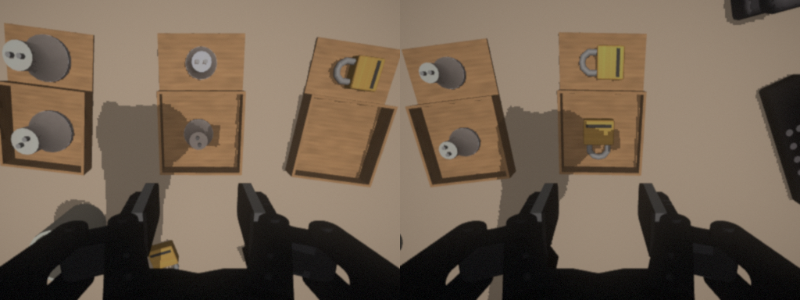

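The small lamp stands in its compartment at (198,135), and the padlock lies flat in its own at (600,138). The battery is left.

```bash
python3 - <<'E'
from h import *
pick(.4562,-.1812,32,.032,.045,30,.017)
place(.620,.257,8,.032,.040)
move_ptp([.40,-.0,.35],quat(best([.4,0,.35],0)))
move_j(np.array([1.169,0.383,0.044,1.598,-0.018,1.161,-0.05]))
for c in("top","scene"): save(read_camera(c),c+"9.png")
a=cv2.imread("pics/top9.png")[90:270,80:400];b=cv2.imread("pics/scene9.png")[100:370,40:460]
cv2.imwrite("pics/f.png",cv2.resize(a,(800,450),interpolation=cv2.INTER_CUBIC));cv2.imwrite("pics/f2.png",cv2.resize(b,(800,514),interpolation=cv2.INTER_CUBIC))
print(read_time_s())
E
```

```text
down force [ 0.1 -0.2  0.3] gap 0.0167 grip 30.682274401187897
lifted gap 0.0166 t 40.625
contact 2.02 dz 0.0001
t 47.2833
51.1167
```

View pics/f.png

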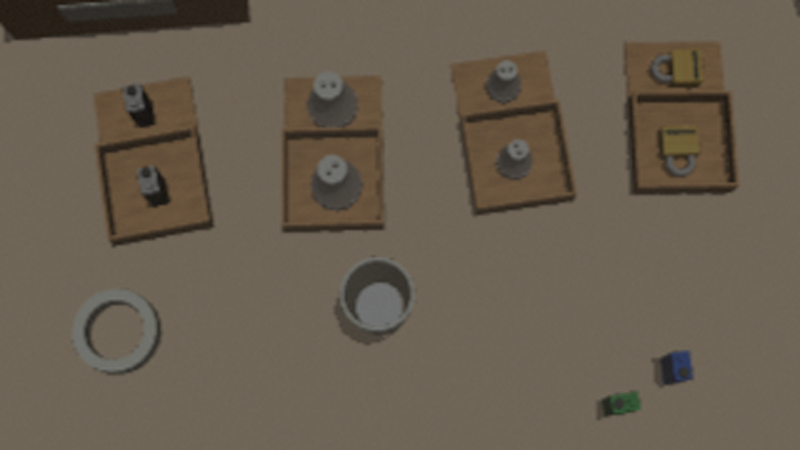

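View pics/f2.png

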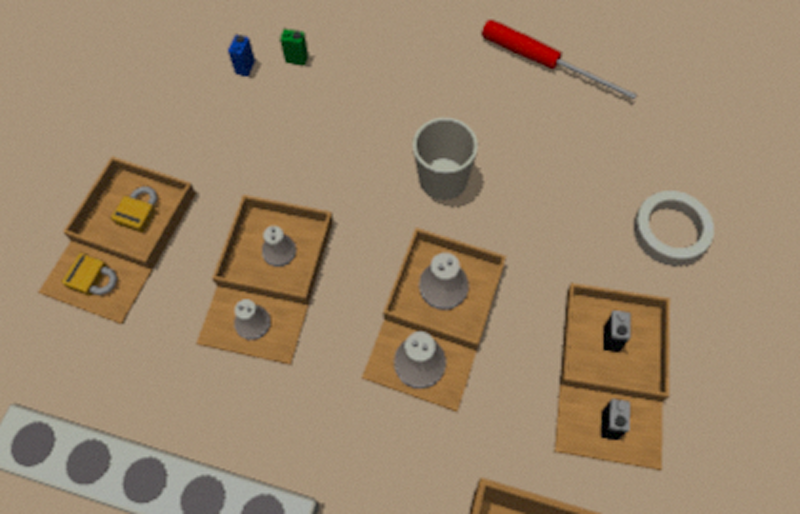

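All four spares are in the right compartments and the right way up: battery (150,185), large lamp (333,178), small lamp (516,157) and padlock (681,148) in the top crop. The cup, the tape and the look-alikes stand where they were.

```bash
python3 -c "
from bench import *
print(sign_off())"
```

```text
the job is handed in; nothing more can be done
None
```

All four spares are in their matching compartments, lamps on their faces with pins up, battery upright and padlock flat; the cup and tape were left untouched, and I handed the job in at about 51 s of the 118 s allowed.

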